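# Slide the catch tray home, fit the grinder's bayonet lid and hold it at run

### The job

Get the coffee grinder running: first slide the tray with its steel cup along its slot under the grinder's spout until it is fully home against the stop, with the cup still standing in it. Then set the lid on the collar with its lugs through the notches, let it go fully down, and twist it clockwise against its return spring to half-way, the run position, never on into the lock catch; finish while still gripping the lid and holding it half-way, for it springs back if let go. Leave everything else on the table where it is.

Things in the scene. Friction and masses are not known exactly. Their poses are not given: they have to be found in the camera images.
- grinder: fixed grey coffee grinder with steel trim. Origin on the table under its head's axis, z up. Open front faces its -x (to the robot's left, within 0.25 rad). Head 110 across, 85 to 150 above the table, spout under it down to 68; column 100 wide, 150 tall behind it (x = 48 to 93). White marks round the collar: wide at the notches, single thin where the lid's bar points at half-way, double at lock
- collar (a point): centre of the top face of the steel collar on the head, 165 above the table, on the head's axis; axes as the grinder's. Collar 94 across, bore 71, with two open notches for the lugs, on its +y and -y sides, each about 18 wide. The lid is fully down when lid_rim lies here
- tray_home (a point): on the table under the head's axis, axes as the grinder's: where tray_mid lies when the tray is fully home. Tray slot along x: rails 13 high, inner faces 94 apart, with lips over the tray's edges (76 between the lips, underside 11 up); flared mouth from x = -77; end stop at x = 45, which the tray's front edge meets
- tray_mid (a point): centre of the underside of a loose wooden tray: 90 long (x), 88 wide (y), 5 thick, 0.22 kg, lying on the table, with a square rim 14 high in the middle round the cup. Its +x edge goes into the slot first. It starts outside, in front of the grinder, turned up to 0.5 rad from the slot's direction
- tray_fin (a point): grasp point of the tray's handle: upright fin 36 long (tray's x), 12 thick (y), from the table up to 56, on a stem 12 wide. The point is 32 above the table, on the tray's centre line, at x = -125 from tray_mid; axes as the tray's
- cup: steel cup standing inside the tray's rim (2 play), 50 across, 50 tall, open on top, 0.12 kg; origin at the centre of its underside, 5 above the table; z up
- lid_bar (a point): centre of the upright grip bar on the black lid: 62 long (x), 14 thick (y), 44 tall; the lid's flange top is 22 below this point. z up. The lugs are in line with the bar, so it fits either way round: to go in, the bar points along the grinder's y, at the notches. At the start the lid stands upright on the table on its plug, this point 40 up, to the robot's right
- lid_rim (a point): centre of the underside of the lid's flange (88 across, 6 thick), which rests on the collar when down; 28 below lid_bar, axes as lid_bar. Below it a plug 66 across, 12 deep, tapered at its foot, with two steel lugs at the foot on +x and -x: 5 tall, 10 wide, 80 over their tips. Lid 0.13 kg
- twist (a joint): ring in the collar (rad) pushed round by the lugs as the lid twists clockwise seen from above: 0 rest, 0.65 half-way (run), from 0.85 the lugs meet the spring catch, 1.3 clicked in lock. The lid turns about 0.1 from mid-notch before the ring follows, then they turn together. The spring asks 0.04 N m at first, 0.10 half-way, and turns the lid back if let go
- tin: small white sugar jar with a wooden stopper, 60 across, 65 tall; it stands to the robot's right with the lid, the two swap places. Leave alone; origin at the centre of its underside
- mug: white mug, 76 across, 75 tall. Leave alone; origin at the centre of its underside
- bowl: dark bowl, 160 across, 75 tall. Leave alone; origin at the centre of its underside
- spoon: steel spoon, 150 long, lying. Leave alone; origin at the centre of its underside
- remote: black remote control 38 x 140 x 16, lying. Leave alone; origin at the centre of its underside
- books: two stacked books, 150 x 210 x 40. Leave alone; origin at the centre of its underside
- tumbler: blue metal tumbler, 74 across, 80 tall. Leave alone; origin at the centre of its underside
Not all that is in view belongs to the job. What is meant by the cup is not orange or pink, and is the larger of those in its own colour.

How it is judged (in metres and radians):
On the way, in this order (a step that is already met when the one before it is completed fails the run):
1. the tray is fully home in its slot with the cup standing in it (x of tray_mid in the frame of grinder between -0.006 and 0.004 m and horizontal distance between tray_mid and tray_home below 0.009 m and angle between the x axis of tray_mid and the x axis of grinder, either way round below 0.08 rad and height (world z) of tray_mid below 0.006 m and z of cup in the frame of tray_mid below 0.009 m and horizontal distance between cup and tray_mid below 0.008 m and angle between cup's own z axis and vertical below 0.1 rad), for 0.2 s.
2. with the tray home, the lid is fully down on the collar, not yet twisted to half-way (all of step 1 and horizontal distance between lid_rim and collar below 0.005 m and z of lid_rim in the frame of grinder between 0.16 and 0.168 m and angle between lid_rim's own z axis and vertical below 0.08 rad and value of joint twist below 0.45 rad), for 0.1 s.
At the end, for the whole second after the job is handed in: Tray home within 6 mm of the stop with the cup upright in it; lid flat and fully down on the collar (centre within 5 mm, height within 3 to 5 mm); the twist ring between 0.48 and 0.82 rad (half-way 0.65) and still; the fingers still gripping the lid (over 1 N) (all of step 1 and horizontal distance between lid_rim and collar below 0.005 m and z of lid_rim in the frame of grinder between 0.16 and 0.168 m and angle between lid_rim's own z axis and vertical below 0.08 rad and value of joint twist between 0.48 and 0.82 rad and velocity of joint twist between -0.1 and 0.1 rad/s and contact force between the fingers and lid above 1 N); the arm keeps its last pose, push and grip.
It fails at once if the lid is forced on into the lock catch (value of joint twist above 1.05 rad).
It fails at once if the cup is tipped or lost from the tray (angle between cup's own z axis and vertical above 0.4 rad or horizontal distance between cup and tray_mid above 0.03 m).
It fails at once if something else on the table is disturbed (distance of any of tin, mug, bowl, spoon, remote, books, tumbler from where it was at the start of the episode above 0.03 m).
It also fails if it takes over 67 s, if anything falls off the work surface, if the arm or the gripper's body presses on something with over 40 N, if the wrist force passes 120 N, or if a joint passes its speed limit or range.

### The arm

A 6-joint arm with a two-finger parallel gripper is mounted at the origin on the work surface. World frame = base frame: x ahead of the robot, y to its left, z up, the work surface at z = 0. Lengths are in mm, angles in rad, forces in N, time in s.
With the tool pointing down it reaches from about 350 to 775 mm from the base axis. Payload 7.3 kg.
Tool frame: the origin (TCP) lies at the very end of the fingers, on their centre line; the grasp point (between the pads) lies 19 mm behind it; z points along the fingers, y is the line along which they close (so a half turn about z gives the same grasp; the last joint's range is limited). The gripper opens to 92 mm and grips with 3 to 60 N. Pads are 19 mm wide; open, the fingers measure 130 mm over their backs; the gripper's body (75 mm by 190 mm) begins 47 mm behind the grasp point.
Start: joints at [-1.287, 0.342, 1.524, -0, 1.275, -0.146], TCP at [218.786, -477.263, 197.441] pointing down, gripper open.
Joint ranges: [-2.53, 2.53], [-0.77, 2.02], [0.04, 2.7], [-1, 4.14], [0.28, 2.66], [-3.11, 3.11]. Speed limits (rad/s): [2.57, 2.57, 3.14, 3.14, 3.14, 3.14].

### API

Orientations are given as [roll, pitch, yaw] about the fixed x, y, z axes, in that order (R = Rz(yaw) Ry(pitch) Rx(roll)).
In Python, from plant import bot gives the robot as it stands.
- The arm moves only by the tool send_rows, never from a script. Its argument "rows" is a list of rows, each an object of numbers: "x", "y", "z": the shift along the tool's x, y, z in units of 0.2 m (1.0 is 0.2 m); "ax", "ay", "az": the turn, a rotation vector about the tool's x, y, z in units of 60 degrees (1.0 is 60 degrees); "jaw": the opening, from -1 (shut) to 1 (fully open), so that 0 is half open. In form: [{"x": .., "y": .., "z": .., "ax": .., "ay": .., "az": .., "jaw": ..}, ...]. A call has exactly 10 rows; each row is the pose to reach, as a shift and turn from the pose commanded when the call began, along the tool's axes at that moment; what a row does not reach only later rows make up. A row lasts 1/8 s, in which the tool goes at most 62.5 mm and 10.7 degrees, less where a joint would pass 70% of its speed; a pose out of reach is approached as far as the arm can. A call with a number of a shift or a turn outside -1 to 1 is refused whole. A call with a gripper value outside its range is refused whole. The fingers move at their own pace and stop on an object; the grip force is fixed at half the most. Time passes only in rows, so rows that repeat a pose let the fingers close, or fill a call up. It gives the time, the measured TCP pose, the force, the opening and the grip force at its end, in the units of the state.
- bot.get_obs(): the state, without advancing time (a new reading comes with each control period).
- bot.capture(name): name is "scene" or "top" or "wrist"; returns (picture, depth): 420x560x3 uint8, red, green, blue; 420x560 float32, mm along the optical axis (not along the pixel's ray), 0 where there is no reading.
- bot.camera_model(name): a dict with "vertical_fov" (degrees; the focal length in pixels is half the picture's height over the tangent of half this angle, whatever the lens; pixels are square), "cx", "cy" (the principal point, pixels), "k1" (the pictures are not rectified: a ray, as slopes to the right and down, at radius r is drawn at 1 + k1 r^2 times it, then the intrinsics apply), "R" (3x3) and "t" (3): a world point X has camera coordinates R X + t; the wrist camera has in their place "T_tool_cam" (4x4, takes a point from camera to tool coordinates, whose origin is the TCP and whose axes are the flange's). Camera axes: x right, y down, z forward; pixel columns grow to the right and rows downward; lengths in mm; the calibration is good to about 2 mm. A picture is of the moment at which its call begins: read the wrist's pose just before it. camera_model takes no time and is no camera call.
- bot.close_job(): hands the job in; it is judged then, once.
The state is a dict: "time": time; "joint_positions": joint angles; "dq": joint speeds; "tau": joint torques, N m; "tool_pos": TCP position; "tcp_rot": TCP orientation; "contact_force": force on the tool from outside, world axes, zero at the start; "moment": the same for the moment, N m; "grip_width": finger opening in mm; "finger_force": force on a finger pad.
Only numpy, scipy, OpenCV 4.12 (cv2) and the standard library are available. Lean on these libraries where they do the work, as an engineer would, in place of code of your own. Each camera call takes 0.05 s, during which the arm holds its last target. There are 200 camera calls.

## Working session

There is one attempt and no reset: what is moved stays moved. The work goes in short steps, Python scripts to look and compute and a tool call to move; the robot and the scene stay as the last step left them, time stands still between calls to the robot, and variables do not carry over. Pictures are saved under pics/ and viewed, at most 10 in all, crops included, and the job is handed in when it is done.

Besides the shell and the picture viewer there is one more tool, called after "Call:" as name(argument=value, ...), one argument or row to a line, values as JSON. send_rows: Moves the arm, as the interface text tells. Its arguments: {"type":"object","properties":{"rows":{"type":"array","items":{"type":"object","properties":{"x":{"type":"number","minimum":-1,"maximum":1},"y":{"type":"number","minimum":-1,"maximum":1},"z":{"type":"number","minimum":-1,"maximum":1},"ax":{"type":"number","minimum":-1,"maximum":1},"ay":{"type":"number","minimum":-1,"maximum":1},"az":{"type":"number","minimum":-1,"maximum":1},"jaw":{"type":"number"}}}}},"required":["rows"]}

```bash
mkdir -p pics; ls
cat > h.py <<'E'
import numpy as np, cv2
from plant import bot
def cam(n):
    m=bot.camera_model(n); f=210/np.tan(np.radians(m["vertical_fov"]/2)); return m,f
def pose():
    from scipy.spatial.transform import Rotation as Ro
    o=bot.get_obs(); return np.array(o["tool_pos"]),Ro.from_euler("xyz",o["tcp_rot"]).as_matrix()
def ext(n,m,P=None):
    if "T_tool_cam" in m:
        p,R=P; T=np.array(m["T_tool_cam"]); Rc=R@T[:3,:3]; c=R@T[:3,3]+p
        return Rc,c
    R=np.array(m["R"]); return R.T,-R.T@np.array(m["t"])
def rays(n,uv,P=None):
    m,f=cam(n); uv=np.atleast_2d(uv).astype(float)
    K=np.array([[f,0,m["cx"]],[0,f,m["cy"]],[0,0,1]])
    s=cv2.undistortPoints(uv.reshape(-1,1,2),K,np.array([m["k1"],0,0,0.])).reshape(-1,2)
    Rc,c=ext(n,m,P); return c,np.c_[s,np.ones(len(s))]@Rc.T
def onplane(n,uv,z,P=None):
    c,d=rays(n,uv,P); return c+d*((z-c[2])/d[:,2])[:,None]
def cloud(n,D,P=None):
    h,w=D.shape; uv=np.stack(np.meshgrid(np.arange(w),np.arange(h)),-1).reshape(-1,2)
    c,d=rays(n,uv,P); return (c+d*D.reshape(-1,1)).reshape(h,w,3)
E
python3 - <<'E'
from h import *
o=bot.get_obs(); print(o)
for n in("scene","top"):
    I,D=bot.capture(n); np.savez(n+"0.npz",I=I,D=D); cv2.imwrite(f"pics/{n}0.png",I[:,:,::-1]); m,f=cam(n); print(n,f,m["k1"],ext(n,m)[1],(D==0).mean())
print(bot.camera_model("wrist"))
E
```

```text
pics
{'time': 0.0, 'joint_positions': array([-1.28700956e+00,  3.42740954e-01,  1.52504223e+00,  2.84716915e-05,
        1.27539745e+00, -1.45980634e-01]), 'dq': array([ 4.73111552e-06,  2.85596843e-04,  6.82339872e-04,  1.12149777e-03,
       -6.05426171e-04, -2.72253498e-03]), 'tau': array([-1.36007937e-03, -4.31237805e+01, -2.44222873e+01,  7.17601064e-02,
        5.56907896e-02, -1.27827093e-04]), 'tool_pos': array([ 218.6531348 , -476.79057062,  196.72674431]), 'tcp_rot': array([-3.14002552e+00, -2.57927581e-04,  4.29758884e-01]), 'contact_force': array([ 0.71206849, -0.10314193, -1.08564347]), 'moment': array([-0.00475516,  0.00343537, -0.02612596]), 'finger_force': 0.0, 'grip_width': 91.85346370693078}
scene 473.3958882092955 -0.019373268634104192 [1460.57842447   18.80937491  697.90062476] 0.0038562925170068027
top 440.99129084653384 -0.06506327286250792 [ 454.36251545   18.92435323 1133.17546384] 0.003864795918367347
{'vertical_fov': 71.47242193191254, 'cx': 281.21466566869043, 'cy': 210.06877099782216, 'k1': -0.041451785653992004, 'T_tool_cam': array([[ 7.20362937e-04, -9.64501953e-01, -2.64074730e-01,
         7.15464218e+01],
       [ 9.99998308e-01,  1.14180611e-03, -1.44244209e-03,
         7.80902725e-01],
       [ 1.69276036e-03, -2.64073245e-01,  9.64501144e-01,
        -1.87596987e+02],
       [ 0.00000000e+00,  0.00000000e+00,  0.00000000e+00,
         1.00000000e+00]])}
```

View pics/top0.png

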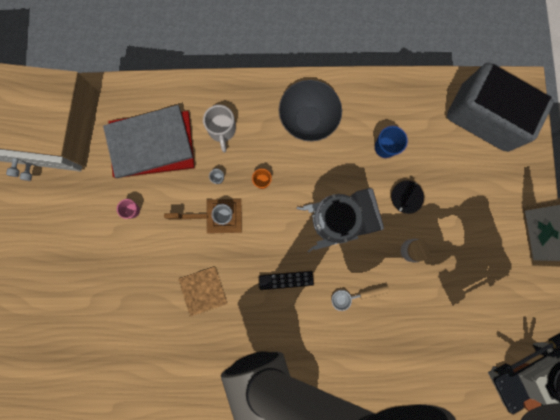

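View pics/scene0.png

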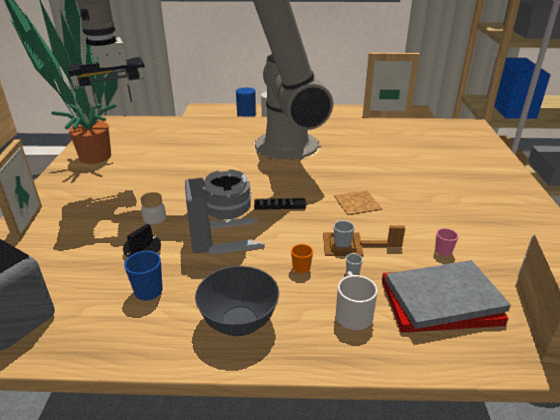

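Top view: grinder collar at (340,217) with its open front to image left. The tray with a cup is at (222,213) and its fin at (175,215). The black lid is at (408,196), the tin at (413,250).

Cup candidates are steel (222,213) in the tray, small steel (217,176), orange (262,178) and pink (128,209). The one in the tray fits, being the larger of the two steel ones. I'll confirm it in a crop.

Run:
```python
from h import *
z=np.load("top0.npz"); I,D=z["I"],z["D"]; X=cloud("top",D); np.save("topX.npy",X)
cv2.imwrite("pics/crop0.png",cv2.resize(I[140:290,100:450,::-1],None,fx=2.2,fy=2.2,interpolation=cv2.INTER_CUBIC))
print("table z",np.median(X[230:260,230:250,2]))
def reg(u0,u1,v0,v1,z0,z1):
    P=X[v0:v1,u0:u1].reshape(-1,3); P=P[(P[:,2]>z0)&(P[:,2]<z1)]; 
    r=cv2.minAreaRect(P[:,:2].astype(np.float32)); print(len(P),P.mean(0).round(1),[np.round(a,1) for a in r], (P.min(0)).round(0),P.max(0).round(0)); return P
print("fin");reg(155,205,200,230,40,62)
print("stem+");reg(155,205,200,230,12,62)
print("cup");reg(205,245,195,235,45,62)
print("rim");reg(200,250,190,240,11,17)
print("col");reg(345,395,180,245,143,157)
print("collar");reg(305,365,185,250,160,172)
print("lid bar");reg(385,430,175,220,52,70)
print("lid all");reg(385,430,175,220,10,70)
print("lidfl");reg(385,430,175,220,10,24)
print("tin");reg(398,432,232,270,45,75)
print("small");reg(205,232,165,187,20,62)
print("rem");reg(255,318,265,295,8,30)
```

```text
table z -0.35112499586125523
fin
80 [550.9 266.8  54.7] [array([550.9, 267.9]), array([35.7, 10.6]), np.float64(89.9)] [546. 250.  40.] [556. 286.  60.]
stem+
116 [550.1 261.1  45.1] [array([550.6, 241. ]), array([89.7, 11.2]), np.float64(89.9)] [545. 196.  12.] [556. 286.  60.]
cup
90 [553.9 146.5  53.5] [array([551.8, 145.2]), array([47.6, 46.8]), np.float64(43.9)] [528. 121.  45.] [576. 168.  60.]
rim
115 [550.3 147.7  13.2] [array([547.4, 159. ]), array([90.9, 70.3]), np.float64(85.4)] [511. 115.  11.] [583. 204.  17.]
col
1191 [ 537.4 -185.1  149.3] [array([ 536.5, -174.6]), array([103.3,  95.8]), np.float64(14.2)] [ 475. -230.  143.] [ 594. -141.  157.]
collar
547 [ 528.4 -129.7  164.1] [array([ 528.1, -129.9]), array([91.6, 94.7]), np.float64(18.2)] [ 482. -177.  160.] [576. -83. 169.]
lid bar
141 [ 588.4 -328.6   60.5] [array([ 589.2, -329.7]), array([15.3, 61.2]), np.float64(58.5)] [ 562. -350.   52.] [ 617. -309.   67.]
lid all
882 [ 587.8 -326.5   25.7] [array([ 588.3, -328.4]), array([85.6, 85. ]), np.float64(43.0)] [ 545. -375.   10.] [ 632. -285.   67.]
lidfl
682 [ 587.9 -326.5   17.3] [array([ 588.3, -328.4]), array([85.6, 85. ]), np.float64(43.0)] [ 545. -375.   10.] [ 632. -285.   24.]
tin
392 [ 449.8 -334.8   63.6] [array([ 449.9, -337. ]), array([51.3, 52.7]), np.float64(72.2)] [ 424. -363.   45.] [ 475. -310.   69.]
small
77 [651.7 161.9  32.3] [array([649.5, 160.7]), array([33.6, 34.5]), np.float64(85.6)] [632. 144.  20.] [667. 178.  41.]
rem
840 [384.4  -9.7  15.1] [array([384.2, -10. ]), array([ 38.1, 139.6]), np.float64(3.3)] [363. -80.   8.] [406.  59.  23.]
```

View pics/crop0.png

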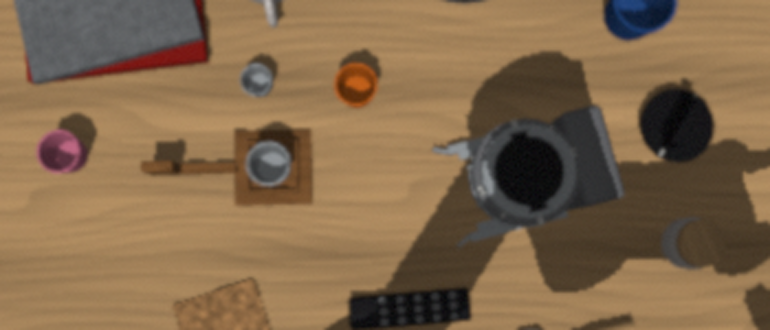

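The crop confirms it: the steel cup in the tray (crop 270,163) is larger than the other steel one (257,79). Now I'll move towards the fin.

```bash
cat >> h.py <<'E'
def plan(t,yaw,pitch0=True):
    from scipy.spatial.transform import Rotation as Ro
    p,R=pose(); Rt=Ro.from_euler("xyz",[np.pi,0,yaw]).as_matrix()
    d=R.T@(np.array(t)-p)/200; a=Ro.from_matrix(R.T@Rt).as_rotvec()/(np.pi/3)
    o=bot.get_obs(); print("t",round(o["time"],2),"p",p.round(1),"rpy",np.round(o["tcp_rot"],3),"F",o["contact_force"].round(1),"w",round(o["grip_width"],1),"ff",round(o["finger_force"],1)); print("shift",d.round(3),"turn",a.round(3))
E
python3 - <<'E'
from h import *
X=np.load("topX.npy"); P=X[170:260,300:400].reshape(-1,3)
c=np.array([528.2,-129.9])
Q=P[(P[:,2]>143)&(P[:,2]<157)]; r=np.linalg.norm(Q[:,:2]-c,axis=1); Q=Q[(r>62)]
for k in (0,2):
    print(len(Q),cv2.minAreaRect(Q[:,:2].astype(np.float32)))
# direction search by edge: along candidate yaw, report extents (percentiles)
for a in np.radians([10,12,13,14,15,16,18]):
    x=np.array([np.sin(a),-np.cos(a)]); y=np.array([-x[1],x[0]])
    q=(Q[:,:2]-c); u=q@x; v=q@y; print(np.degrees(a).round(),np.percentile(u,[.5,99.5]).round(1),np.percentile(v,[.5,99.5]).round(1))
# rails: points near z 13 
P=X[150:280,270:360].reshape(-1,3); S=P[(P[:,2]>9)&(P[:,2]<18)]; print(len(S)); a=np.radians(14)
x=np.array([np.sin(a),-np.cos(a)]); y=np.array([-x[1],x[0]]); q=S[:,:2]-c; u,v=q@x,q@y
for s in(1,-1):
    k=(np.abs(v*s-50)<25)&(u>-120); print(s,k.sum(),[(round(float(A)),round(float(B))) for A,B in sorted(zip(u[k],v[k]))[::max(1,k.sum()//15)]])
E
```

```text
688 ((544.2684326171875, -198.70855712890625), (99.76306915283203, 45.58036422729492), 13.353171348571777)
688 ((544.2684326171875, -198.70855712890625), (99.76306915283203, 45.58036422729492), 13.353171348571777)
10.0 [47.8 93.5] [-45.3  52.9]
12.0 [49.  92.7] [-47.6  50.4]
13.0 [49.5 92.3] [-49.   49.1]
14.0 [49.7 92.6] [-50.4  47.9]
15.0 [49.1 93.1] [-51.6  46.8]
16.0 [48.4 93.2] [-52.7  45.7]
18.0 [46.8 94. ] [-55.3  43.5]
522
1 95 [(-77, 58), (-69, 58), (-59, 53), (-56, 57), (-52, 51), (-49, 44), (-47, 52), (-45, 51), (-42, 48), (-40, 47), (-38, 53), (-36, 41), (-34, 49), (-32, 56), (-29, 58), (-24, 56)]
-1 137 [(-76, -53), (-61, -47), (-56, -46), (-50, -37), (-48, -46), (-44, -41), (-41, -48), (-38, -48), (-35, -46), (-32, -45), (-28, -43), (-24, -55), (-18, -54), (-8, -56), (43, -55), (53, -55)]
```

Call:
send_rows(
  rows=[
    {"x":1,"y":-0.88,"jaw":1},
    {"x":1,"y":-0.88,"jaw":1},
    {"x":1,"y":-0.88,"jaw":1},
    {"x":1,"y":-0.88,"jaw":1},
    {"x":1,"y":-0.88,"jaw":1},
    {"x":1,"y":-0.88,"jaw":1},
    {"x":1,"y":-0.88,"jaw":1},
    {"x":1,"y":-0.88,"jaw":1},
    {"x":1,"y":-0.88,"jaw":1},
    {"x":1,"y":-0.88,"jaw":1},
  ],
)

```text
schema error: expected keys x, y, z, ax, ay, az, jaw
```

Call:
send_rows(
  rows=[
    {"x":1,"y":-0.88,"jaw":1},
    {"x":1,"y":-0.88,"jaw":1},
    {"x":1,"y":-0.88,"jaw":1},
    {"x":1,"y":-0.88,"jaw":1},
    {"x":1,"y":-0.88,"jaw":1},
    {"x":1,"y":-0.88,"jaw":1},
    {"x":1,"y":-0.88,"jaw":1},
    {"x":1,"y":-0.88,"jaw":1},
    {"x":1,"y":-0.88,"jaw":1},
    {"x":1,"y":-0.88,"jaw":1},
  ],
)

```text
schema error: expected keys x, y, z, ax, ay, az, jaw
```

Call:
send_rows(
  rows=[
    {"x":1,"y":-0.88,"az":-0.2,"jaw":1},
    {"x":1,"y":-0.88,"az":-0.4,"jaw":1},
    {"x":1,"y":-0.88,"az":-0.6,"jaw":1},
    {"x":1,"y":-0.88,"az":-0.8,"jaw":1},
    {"x":1,"y":-0.88,"az":-1,"jaw":1},
    {"x":1,"y":-0.88,"az":-1,"jaw":1},
    {"x":1,"y":-0.88,"az":-1,"jaw":1},
    {"x":1,"y":-0.88,"az":-1,"jaw":1},
    {"x":1,"y":-0.88,"az":-1,"jaw":1},
    {"x":1,"y":-0.88,"az":-1,"jaw":1},
  ],
)

```text
schema error: expected keys x, y, z, ax, ay, az, jaw
```

The grinder's axis is at (528,-130) and its x axis is turned 13.35° from -y. The column's size, 99.8 x 45.6, agrees with what is given.

Call:
send_rows(
  rows=[
    {"x":1,"y":-0.88,"z":0,"ax":0,"ay":0,"az":0,"jaw":1},
    {"x":1,"y":-0.88,"z":0,"ax":0,"ay":0,"az":0,"jaw":1},
    {"x":1,"y":-0.88,"z":0,"ax":0,"ay":0,"az":0,"jaw":1},
    {"x":1,"y":-0.88,"z":0,"ax":0,"ay":0,"az":0,"jaw":1},
    {"x":1,"y":-0.88,"z":0,"ax":0,"ay":0,"az":0,"jaw":1},
    {"x":1,"y":-0.88,"z":0,"ax":0,"ay":0,"az":0,"jaw":1},
    {"x":1,"y":-0.88,"z":0,"ax":0,"ay":0,"az":0,"jaw":1},
    {"x":1,"y":-0.88,"z":0,"ax":0,"ay":0,"az":0,"jaw":1},
    {"x":1,"y":-0.88,"z":0,"ax":0,"ay":0,"az":0,"jaw":1},
    {"x":1,"y":-0.88,"z":0,"ax":0,"ay":0,"az":0,"jaw":1},
  ],
)

```text
time: 1.35
tool_pos: [327.1, -234.3, 197.3]
tcp_rot: [-3.142, 0.0, 0.429]
contact_force: [1.1, -0.8, -1.3]
grip_width: 91.5
finger_force: 0.0
```

Call:
send_rows(
  rows=[
    {"x":1,"y":-0.88,"z":0,"ax":0,"ay":0,"az":0,"jaw":1},
    {"x":1,"y":-0.88,"z":0,"ax":0,"ay":0,"az":0,"jaw":1},
    {"x":1,"y":-0.88,"z":0,"ax":0,"ay":0,"az":0,"jaw":1},
    {"x":1,"y":-0.88,"z":0,"ax":0,"ay":0,"az":0,"jaw":1},
    {"x":1,"y":-0.88,"z":0,"ax":0,"ay":0,"az":0,"jaw":1},
    {"x":1,"y":-0.88,"z":0,"ax":0,"ay":0,"az":0,"jaw":1},
    {"x":1,"y":-0.88,"z":0,"ax":0,"ay":0,"az":0,"jaw":1},
    {"x":1,"y":-0.88,"z":0,"ax":0,"ay":0,"az":0,"jaw":1},
    {"x":1,"y":-0.88,"z":0,"ax":0,"ay":0,"az":0,"jaw":1},
    {"x":1,"y":-0.88,"z":0,"ax":0,"ay":0,"az":0,"jaw":1},
  ],
)

```text
time: 2.6
tool_pos: [435.7, 8.9, 197.5]
tcp_rot: [3.141, -0.0, 0.429]
contact_force: [0.1, 0.3, -0.2]
grip_width: 92.0
finger_force: 0.0
```

Call:
send_rows(
  rows=[
    {"x":1,"y":-0.88,"z":0,"ax":0,"ay":0,"az":-0.15,"jaw":1},
    {"x":1,"y":-0.88,"z":0,"ax":0,"ay":0,"az":-0.3,"jaw":1},
    {"x":1,"y":-0.88,"z":0,"ax":0,"ay":0,"az":-0.45,"jaw":1},
    {"x":1,"y":-0.88,"z":0,"ax":0,"ay":0,"az":-0.6,"jaw":1},
    {"x":1,"y":-0.88,"z":0,"ax":0,"ay":0,"az":-0.75,"jaw":1},
    {"x":1,"y":-0.88,"z":0,"ax":0,"ay":0,"az":-0.9,"jaw":1},
    {"x":1,"y":-0.88,"z":0,"ax":0,"ay":0,"az":-1,"jaw":1},
    {"x":1,"y":-0.88,"z":0,"ax":0,"ay":0,"az":-1,"jaw":1},
    {"x":1,"y":-0.88,"z":0,"ax":0,"ay":0,"az":-1,"jaw":1},
    {"x":1,"y":-0.88,"z":0,"ax":0,"ay":0,"az":-1,"jaw":1},
  ],
)

```text
time: 3.85
tool_pos: [544.2, 252.6, 197.4]
tcp_rot: [3.142, 0.0, 1.476]
contact_force: [0.6, 0.5, 0.0]
grip_width: 92.2
finger_force: 0.0
```

Run:
```python
from h import *
plan([550.8,268,13],np.pi/2)
P=pose(); I,D=bot.capture("wrist"); cv2.imwrite("pics/w1.png",I[:,:,::-1]); X=cloud("wrist",D,P)
def reg(z0,z1,c,r):
    Q=X.reshape(-1,3); Q=Q[(Q[:,2]>z0)&(Q[:,2]<z1)&(np.linalg.norm(Q[:,:2]-c,axis=1)<r)]; print(len(Q),Q.mean(0).round(1),cv2.minAreaRect(Q[:,:2].astype(np.float32)))
print(np.median(X[...,2][X[...,2]<5]))
reg(48,62,[551,268],40); reg(48,62,[551,145],40)
```

```text
t 3.85 p [544.2 252.6 197.4] rpy [3.142 0.    1.476] F [0.6 0.5 0. ] w 92.2 ff 0.0
shift [0.08  0.025 0.922] turn [ 0.     0.    -0.091]
0.4123783731691901
328 [550.6 268.5  56. ] ((550.6509399414062, 267.68829345703125), (11.947380065917969, 36.261905670166016), 0.08488854020833969)
110 [553.5 163.4  53.5] ((553.3543701171875, 161.9272003173828), (11.52647876739502, 41.556060791015625), 82.15702056884766)
```

Call:
send_rows(
  rows=[
    {"x":0.08,"y":0.025,"z":0.2,"ax":0,"ay":0,"az":-0.091,"jaw":0.2},
    {"x":0.08,"y":0.025,"z":0.4,"ax":0,"ay":0,"az":-0.091,"jaw":0.2},
    {"x":0.08,"y":0.025,"z":0.6,"ax":0,"ay":0,"az":-0.091,"jaw":0.2},
    {"x":0.08,"y":0.025,"z":0.75,"ax":0,"ay":0,"az":-0.091,"jaw":0.2},
    {"x":0.08,"y":0.025,"z":0.87,"ax":0,"ay":0,"az":-0.091,"jaw":0.2},
    {"x":0.08,"y":0.025,"z":0.92,"ax":0,"ay":0,"az":-0.091,"jaw":0.2},
    {"x":0.08,"y":0.025,"z":0.92,"ax":0,"ay":0,"az":-0.091,"jaw":-1},
    {"x":0.08,"y":0.025,"z":0.92,"ax":0,"ay":0,"az":-0.091,"jaw":-1},
    {"x":0.08,"y":0.025,"z":0.92,"ax":0,"ay":0,"az":-0.091,"jaw":-1},
    {"x":0.08,"y":0.025,"z":0.92,"ax":0,"ay":0,"az":-0.091,"jaw":-1},
  ],
)

```text
time: 5.15
tool_pos: [551.0, 268.3, 14.1]
tcp_rot: [3.14, -0.0, 1.572]
contact_force: [-0.4, -0.5, -0.7]
grip_width: 20.0
finger_force: 0.0
```

Run:
```python
from h import *
a=np.radians(13.35); x=np.array([np.sin(a),-np.cos(a)]); c=np.array([528,-130.1])
# fin pose when tray_mid at s: c+(s-125)x ; yaw tool = tray yaw+pi = (-pi/2+a)+pi
for s in(-150,-110,-60,0):
    f=c+(s-125)*x; print(s,f.round(1)); plan([*f,13],np.pi/2+a)
```

```text
-150 [464.5 137.5]
t 5.15 p [551.  268.3  14.1] rpy [ 3.14  -0.     1.572] F [-0.4 -0.5 -0.7] w 20.0 ff 0.0
shift [-0.654 -0.434  0.005] turn [ 0.001 -0.    -0.221]
-110 [473.7  98.5]
t 5.15 p [551.  268.3  14.1] rpy [ 3.14  -0.     1.572] F [-0.4 -0.5 -0.7] w 20.0 ff 0.0
shift [-0.848 -0.388  0.005] turn [ 0.001 -0.    -0.221]
-60 [485.3  49.9]
t 5.15 p [551.  268.3  14.1] rpy [ 3.14  -0.     1.572] F [-0.4 -0.5 -0.7] w 20.0 ff 0.0
shift [-1.091 -0.33   0.005] turn [ 0.001 -0.    -0.221]
0 [499.1  -8.5]
t 5.15 p [551.  268.3  14.1] rpy [ 3.14  -0.     1.572] F [-0.4 -0.5 -0.7] w 20.0 ff 0.0
shift [-1.383 -0.262  0.005] turn [ 0.001 -0.    -0.221]
```

Call:
send_rows(
  rows=[
    {"x":0,"y":0,"z":0,"ax":0,"ay":0,"az":0,"jaw":-1},
    {"x":0,"y":0,"z":0,"ax":0,"ay":0,"az":0,"jaw":-1},
    {"x":-0.04,"y":-0.025,"z":0,"ax":0,"ay":0,"az":-0.013,"jaw":-1},
    {"x":-0.12,"y":-0.08,"z":0,"ax":0,"ay":0,"az":-0.04,"jaw":-1},
    {"x":-0.23,"y":-0.15,"z":0,"ax":0,"ay":0,"az":-0.075,"jaw":-1},
    {"x":-0.34,"y":-0.225,"z":0,"ax":0,"ay":0,"az":-0.115,"jaw":-1},
    {"x":-0.45,"y":-0.3,"z":0,"ax":0,"ay":0,"az":-0.15,"jaw":-1},
    {"x":-0.56,"y":-0.37,"z":0,"ax":0,"ay":0,"az":-0.19,"jaw":-1},
    {"x":-0.63,"y":-0.415,"z":0,"ax":0,"ay":0,"az":-0.21,"jaw":-1},
    {"x":-0.655,"y":-0.435,"z":0,"ax":0,"ay":0,"az":-0.221,"jaw":-1},
  ],
)

```text
time: 6.4
tool_pos: [463.8, 136.4, 13.7]
tcp_rot: [3.141, 0.0, 1.804]
contact_force: [0.5, 1.9, 1.6]
grip_width: 11.3
finger_force: 30.0
```

Run:
```python
from h import *
a=np.radians(13.35); x=np.array([np.sin(a),-np.cos(a)]); c=np.array([528,-130.1])
for s in(-150,-80,0):
    f=c+(s-125)*x; print(s,f.round(1)); plan([*f,14],np.pi/2+a)
I,D=bot.capture("top"); X=cloud("top",D); np.savez("top2.npz",I=I,D=D); cv2.imwrite("pics/top2.png",cv2.resize(I[140:290,150:430,::-1],None,fx=2.8,fy=2.8,interpolation=cv2.INTER_CUBIC))
Q=X.reshape(-1,3)
q=Q[:,:2]-c; y=np.array([-x[1],x[0]]); u,v=q@x,q@y
k=(abs(u+150)<50)&(abs(v)<55)&(Q[:,2]>10)&(Q[:,2]<17); T=np.c_[u,v][k].astype(np.float32); print("rim gr frame",k.sum(),cv2.minAreaRect(T),T.mean(0))
k=(abs(u+150)<60)&(abs(v)<60)&(Q[:,2]>47)&(Q[:,2]<62); T=np.c_[u,v][k].astype(np.float32); print("cup",k.sum(),cv2.minAreaRect(T))
```

```text
-150 [464.5 137.5]
t 6.4 p [463.8 136.4  13.7] rpy [3.141 0.    1.804] F [0.5 1.9 1.6] w 11.3 ff 30.0
shift [ 0.004  0.005 -0.001] turn [ 0.001  0.    -0.   ]
-80 [480.7  69.4]
t 6.4 p [463.8 136.4  13.7] rpy [3.141 0.    1.804] F [0.5 1.9 1.6] w 11.3 ff 30.0
shift [-0.346  0.005 -0.001] turn [ 0.001  0.    -0.   ]
0 [499.1  -8.5]
t 6.4 p [463.8 136.4  13.7] rpy [3.141 0.    1.804] F [0.5 1.9 1.6] w 11.3 ff 30.0
shift [-0.746  0.005 -0.001] turn [ 0.001  0.    -0.   ]
rim gr frame 156 ((-159.1577911376953, 2.720327377319336), (63.33658218383789, 79.20564270019531), 87.01893615722656) [-153.59491      1.2915628]
cup 92 ((-150.17356872558594, 1.9388465881347656), (46.565670013427734, 49.066898345947266), 75.14298248291016)
```

View pics/top2.png

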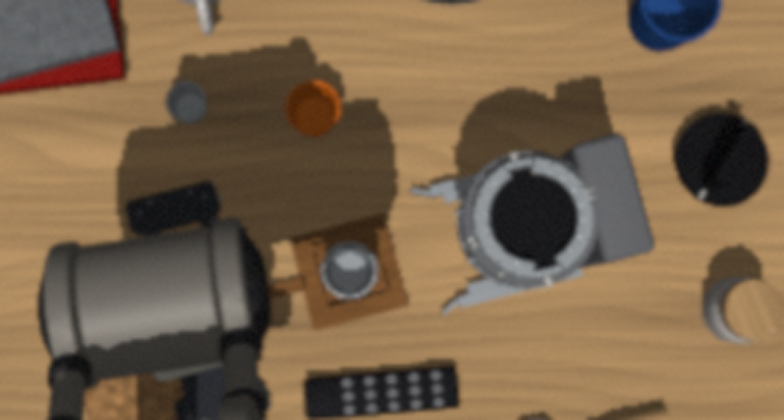

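The picture shows the tray at (350,275) lined up with the slot mouth, the cup upright in it and nothing else disturbed. I'll push it straight in.

Call:
send_rows(
  rows=[
    {"x":-0.05,"y":0,"z":0,"ax":0,"ay":0,"az":0,"jaw":-1},
    {"x":-0.12,"y":0,"z":0,"ax":0,"ay":0,"az":0,"jaw":-1},
    {"x":-0.19,"y":0,"z":0,"ax":0,"ay":0,"az":0,"jaw":-1},
    {"x":-0.26,"y":0,"z":0,"ax":0,"ay":0,"az":0,"jaw":-1},
    {"x":-0.33,"y":0,"z":0,"ax":0,"ay":0,"az":0,"jaw":-1},
    {"x":-0.4,"y":0,"z":0,"ax":0,"ay":0,"az":0,"jaw":-1},
    {"x":-0.47,"y":0,"z":0,"ax":0,"ay":0,"az":0,"jaw":-1},
    {"x":-0.54,"y":0,"z":0,"ax":0,"ay":0,"az":0,"jaw":-1},
    {"x":-0.6,"y":0,"z":0,"ax":0,"ay":0,"az":0,"jaw":-1},
    {"x":-0.62,"y":0,"z":0,"ax":0,"ay":0,"az":0,"jaw":-1},
  ],
)

```text
time: 7.7
tool_pos: [492.8, 16.6, 13.7]
tcp_rot: [3.141, -0.001, 1.803]
contact_force: [-1.9, 5.3, 8.0]
grip_width: 11.8
finger_force: 30.0
```

Call:
send_rows(
  rows=[
    {"x":-0.03,"y":0,"z":0,"ax":0,"ay":0,"az":0,"jaw":-1},
    {"x":-0.06,"y":0,"z":0,"ax":0,"ay":0,"az":0,"jaw":-1},
    {"x":-0.08,"y":0,"z":0,"ax":0,"ay":0,"az":0,"jaw":-1},
    {"x":-0.1,"y":0,"z":0,"ax":0,"ay":0,"az":0,"jaw":-1},
    {"x":-0.11,"y":0,"z":0,"ax":0,"ay":0,"az":0,"jaw":-1},
    {"x":-0.118,"y":0,"z":0,"ax":0,"ay":0,"az":0,"jaw":-1},
    {"x":-0.123,"y":0,"z":0,"ax":0,"ay":0,"az":0,"jaw":-1},
    {"x":-0.126,"y":0,"z":0,"ax":0,"ay":0,"az":0,"jaw":-1},
    {"x":-0.128,"y":0,"z":0,"ax":0,"ay":0,"az":0,"jaw":-1},
    {"x":-0.13,"y":0,"z":0,"ax":0,"ay":0,"az":0,"jaw":-1},
  ],
)

```text
time: 8.95
tool_pos: [498.5, -8.0, 13.7]
tcp_rot: [-3.141, -0.001, 1.804]
contact_force: [-1.5, 6.2, 7.6]
grip_width: 12.1
finger_force: 30.0
```

Call:
send_rows(
  rows=[
    {"x":-0.003,"y":0,"z":0,"ax":0,"ay":0,"az":0,"jaw":-1},
    {"x":-0.006,"y":0,"z":0,"ax":0,"ay":0,"az":0,"jaw":-1},
    {"x":-0.009,"y":0,"z":0,"ax":0,"ay":0,"az":0,"jaw":-1},
    {"x":-0.012,"y":0,"z":0,"ax":0,"ay":0,"az":0,"jaw":-1},
    {"x":-0.014,"y":0,"z":0,"ax":0,"ay":0,"az":0,"jaw":-1},
    {"x":-0.016,"y":0,"z":0,"ax":0,"ay":0,"az":0,"jaw":-1},
    {"x":-0.018,"y":0,"z":0,"ax":0,"ay":0,"az":0,"jaw":-1},
    {"x":-0.02,"y":0,"z":0,"ax":0,"ay":0,"az":0,"jaw":-1},
    {"x":-0.02,"y":0,"z":0,"ax":0,"ay":0,"az":0,"jaw":-1},
    {"x":-0.02,"y":0,"z":0,"ax":0,"ay":0,"az":0,"jaw":-1},
  ],
)

```text
time: 10.2
tool_pos: [498.9, -9.5, 13.7]
tcp_rot: [-3.141, -0.005, 1.803]
contact_force: [-2.4, 18.3, 10.1]
grip_width: 11.6
finger_force: 30.0
```

The tray is against the stop: the tool stalled and the force rose to 18 N. I'll release, lift, and check the tray from above.

Call:
send_rows(
  rows=[
    {"x":-0.016,"y":0,"z":0,"ax":0,"ay":0,"az":0,"jaw":0},
    {"x":-0.016,"y":0,"z":0,"ax":0,"ay":0,"az":0,"jaw":0},
    {"x":-0.016,"y":0,"z":0,"ax":0,"ay":0,"az":0,"jaw":0},
    {"x":-0.01,"y":0,"z":-0.2,"ax":0,"ay":0,"az":0,"jaw":0},
    {"x":-0.01,"y":0,"z":-0.5,"ax":0,"ay":0,"az":0,"jaw":0},
    {"x":-0.01,"y":0,"z":-0.8,"ax":0,"ay":0,"az":0,"jaw":0},
    {"x":-0.01,"y":0,"z":-1,"ax":0,"ay":0,"az":0,"jaw":0},
    {"x":-0.01,"y":0,"z":-1,"ax":0,"ay":0,"az":0,"jaw":0},
    {"x":-0.01,"y":0,"z":-1,"ax":0,"ay":0,"az":0,"jaw":0},
    {"x":-0.01,"y":0,"z":-1,"ax":0,"ay":0,"az":0,"jaw":0},
  ],
)

```text
time: 11.45
tool_pos: [499.1, -14.7, 211.8]
tcp_rot: [-3.139, -0.001, 1.804]
contact_force: [0.0, -0.0, -0.1]
grip_width: 45.9
finger_force: 0.0
```

Call:
send_rows(
  rows=[
    {"x":-0.3,"y":0.01,"z":0,"ax":0,"ay":0,"az":0,"jaw":0},
    {"x":-0.6,"y":0.02,"z":0,"ax":0,"ay":0,"az":0,"jaw":0},
    {"x":-0.9,"y":0.04,"z":0,"ax":0,"ay":0,"az":0,"jaw":0},
    {"x":-1,"y":0.05,"z":0,"ax":0,"ay":0,"az":-0.15,"jaw":0},
    {"x":-1,"y":0.05,"z":0,"ax":0,"ay":0,"az":-0.3,"jaw":0},
    {"x":-1,"y":0.05,"z":0,"ax":0,"ay":0,"az":-0.45,"jaw":0},
    {"x":-1,"y":0.05,"z":0,"ax":0,"ay":0,"az":-0.6,"jaw":0},
    {"x":-1,"y":0.05,"z":0,"ax":0,"ay":0,"az":-0.75,"jaw":0},
    {"x":-1,"y":0.05,"z":0,"ax":0,"ay":0,"az":-0.75,"jaw":0},
    {"x":-1,"y":0.05,"z":0,"ax":0,"ay":0,"az":-0.75,"jaw":0},
  ],
)

```text
time: 12.7
tool_pos: [555.6, -206.9, 212.6]
tcp_rot: [-3.141, -0.001, 2.586]
contact_force: [-0.2, 0.9, 0.1]
grip_width: 45.7
finger_force: 0.0
```

Run:
```python
from h import *
plan([589,-329,110],2.59)
```

```text
t 12.7 p [ 555.6 -206.9  212.6] rpy [-3.141e+00 -1.000e-03  2.586e+00] F [-0.2  0.9  0.1] w 45.7 ff 0.0
shift [-0.465 -0.43   0.513] turn [-0.    -0.001 -0.004]
```

Call:
send_rows(
  rows=[
    {"x":-0.2,"y":-0.18,"z":0,"ax":0,"ay":0,"az":0,"jaw":0},
    {"x":-0.4,"y":-0.36,"z":0.1,"ax":0,"ay":0,"az":0,"jaw":0},
    {"x":-0.465,"y":-0.43,"z":0.3,"ax":0,"ay":0,"az":0,"jaw":0},
    {"x":-0.465,"y":-0.43,"z":0.45,"ax":0,"ay":0,"az":0,"jaw":0},
    {"x":-0.465,"y":-0.43,"z":0.45,"ax":0,"ay":0,"az":0,"jaw":0},
    {"x":-0.465,"y":-0.43,"z":0.45,"ax":0,"ay":0,"az":0,"jaw":0},
    {"x":-0.465,"y":-0.43,"z":0.45,"ax":0,"ay":0,"az":0,"jaw":0},
    {"x":-0.465,"y":-0.43,"z":0.45,"ax":0,"ay":0,"az":0,"jaw":0},
    {"x":-0.465,"y":-0.43,"z":0.45,"ax":0,"ay":0,"az":0,"jaw":0},
    {"x":-0.465,"y":-0.43,"z":0.45,"ax":0,"ay":0,"az":0,"jaw":0},
  ],
)

```text
time: 13.95
tool_pos: [589.8, -329.0, 123.7]
tcp_rot: [-3.141, 0.0, 2.589]
contact_force: [-0.3, -0.1, 0.1]
grip_width: 45.5
finger_force: 0.0
```

Run:
```python
from h import *
P=pose(); I,D=bot.capture("wrist"); X=cloud("wrist",D,P); Q=X.reshape(-1,3)
Q=Q[(np.linalg.norm(Q[:,:2]-[589,-329],axis=1)<60)]
B=Q[(Q[:,2]>54)&(Q[:,2]<70)]; r=cv2.minAreaRect(B[:,:2].astype(np.float32)); print("bar",len(B),np.median(B[:,2]),r)
F=Q[(Q[:,2]>10)&(Q[:,2]<24)]; print("flange",len(F),np.median(F[:,2]),cv2.minEnclosingCircle(F[:,:2].astype(np.float32)))
plan([589,-329,24],2.59)
I2,D2=bot.capture("top"); X2=cloud("top",D2).reshape(-1,3)
a=np.radians(13.35); x=np.array([np.sin(a),-np.cos(a)]); c=np.array([528,-130.1]); y=np.array([-x[1],x[0]]); q=X2[:,:2]-c; u,v=q@x,q@y
k=(abs(u+125)<35)&(abs(v)<20)&(X2[:,2]>45)&(X2[:,2]<62); print("fin in grinder",k.sum(),cv2.minAreaRect(np.c_[u,v][k].astype(np.float32)))
cv2.imwrite("pics/w3.png",I[:,:,::-1]); cv2.imwrite("pics/top3.png",cv2.resize(I2[140:290,150:430,::-1],None,fx=2.8,fy=2.8,interpolation=cv2.INTER_CUBIC))
I3,D3=bot.capture("scene"); cv2.imwrite("pics/s3.png",cv2.resize(I3[140:290,150:430,::-1],None,fx=2.8,fy=2.8,interpolation=cv2.INTER_CUBIC))
```

```text
bar 1038 62.009493238792345 ((587.9093017578125, -331.3818054199219), (13.97248649597168, 61.78669357299805), 56.33750915527344)
flange 4436 18.317344727395664 ((588.1495971679688, -331.4637145996094), 44.06340408325195)
t 14.0 p [ 589.8 -329.   123.5] rpy [-3.142  0.     2.589] F [-0.2  0.3 -0.2] w 45.6 ff 0.0
shift [ 0.004 -0.002  0.498] turn [-0.     0.    -0.001]
fin in grinder 74 ((-125.54336547851562, 1.5661101341247559), (11.89963436126709, 35.650962829589844), 89.39532470703125)
```

View pics/s3.png

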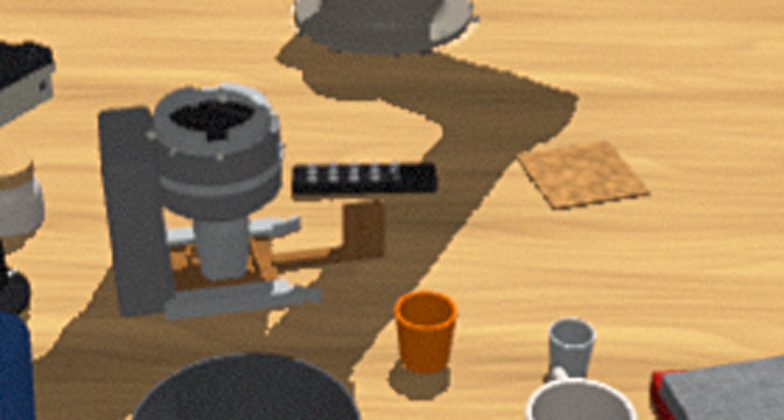

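The scene view shows the tray home (fin at -125.5 in the grinder's frame) with the cup upright under the spout at (220,240). The wrist measures the lid bar at (588,-331.4), 62 x 14, yaw 2.554.

Run:
```python
from h import *
plan([588,-331.3,23.5],2.554)
```

```text
t 14.1 p [ 589.8 -329.   123.4] rpy [-3.142 -0.     2.589] F [-0.1 -0.1 -0.8] w 45.5 ff 0.0
shift [ 0.002 -0.014  0.5  ] turn [-0.    -0.     0.033]
```

Call:
send_rows(
  rows=[
    {"x":0.002,"y":-0.014,"z":0.1,"ax":0,"ay":0,"az":0.033,"jaw":0},
    {"x":0.002,"y":-0.014,"z":0.25,"ax":0,"ay":0,"az":0.033,"jaw":0},
    {"x":0.002,"y":-0.014,"z":0.38,"ax":0,"ay":0,"az":0.033,"jaw":0},
    {"x":0.002,"y":-0.014,"z":0.46,"ax":0,"ay":0,"az":0.033,"jaw":0},
    {"x":0.002,"y":-0.014,"z":0.5,"ax":0,"ay":0,"az":0.033,"jaw":0},
    {"x":0.002,"y":-0.014,"z":0.5,"ax":0,"ay":0,"az":0.033,"jaw":-1},
    {"x":0.002,"y":-0.014,"z":0.5,"ax":0,"ay":0,"az":0.033,"jaw":-1},
    {"x":0.002,"y":-0.014,"z":0.5,"ax":0,"ay":0,"az":0.033,"jaw":-1},
    {"x":0.002,"y":-0.014,"z":0.5,"ax":0,"ay":0,"az":0.033,"jaw":-1},
    {"x":0.002,"y":-0.014,"z":0.5,"ax":0,"ay":0,"az":0.033,"jaw":-1},
  ],
)

```text
time: 15.35
tool_pos: [588.2, -331.6, 24.0]
tcp_rot: [-3.141, 0.001, 2.555]
contact_force: [0.1, -1.3, 1.3]
grip_width: 13.5
finger_force: 30.0
```

Call:
send_rows(
  rows=[
    {"x":0,"y":0,"z":0,"ax":0,"ay":0,"az":0,"jaw":-1},
    {"x":0,"y":0,"z":0,"ax":0,"ay":0,"az":0,"jaw":-1},
    {"x":0,"y":0,"z":-0.1,"ax":0,"ay":0,"az":0,"jaw":-1},
    {"x":0,"y":0,"z":-0.3,"ax":0,"ay":0,"az":0,"jaw":-1},
    {"x":0,"y":0,"z":-0.5,"ax":0,"ay":0,"az":0,"jaw":-1},
    {"x":0,"y":0,"z":-0.7,"ax":0,"ay":0,"az":0,"jaw":-1},
    {"x":0,"y":0,"z":-0.9,"ax":0,"ay":0,"az":0,"jaw":-1},
    {"x":0,"y":0,"z":-1,"ax":0,"ay":0,"az":0,"jaw":-1},
    {"x":0,"y":0,"z":-1,"ax":0,"ay":0,"az":0,"jaw":-1},
    {"x":0,"y":0,"z":-1,"ax":0,"ay":0,"az":0,"jaw":-1},
  ],
)

```text
time: 16.6
tool_pos: [587.4, -330.7, 221.5]
tcp_rot: [3.141, -0.003, 2.555]
contact_force: [0.4, 0.0, -1.0]
grip_width: 13.6
finger_force: 30.0
```

Run:
```python
from h import *
c=np.array([528,-130.1])
plan([*c,225],0.233+np.pi)
P=pose(); I,D=bot.capture("wrist"); X=cloud("wrist",D,P)
p,R=P; L=(X-p)@R  # tool coords
M=L.reshape(-1,3); h=M[:,2]  # +z down from TCP
F=M[(np.hypot(M[:,0],M[:,1])<55)&(abs(h-4)<6)]; print("flange tool",len(F),np.median(F[:,2]),cv2.minEnclosingCircle(F[:,:2].astype(np.float32)))
B=M[(np.hypot(M[:,0],M[:,1])<40)&(h<-33)&(h>-48)]; print("bar",len(B),cv2.minAreaRect(B[:,:2].astype(np.float32)))
cv2.imwrite("pics/w4.png",I[:,:,::-1])
```

```text
t 16.6 p [ 587.4 -330.7  221.5] rpy [ 3.141e+00 -3.000e-03  2.555e+00] F [ 0.4  0.  -1. ] w 13.6 ff 30.0
shift [ 0.803  0.67  -0.015] turn [ 0.001 -0.003 -0.783]
flange tool 6046 5.572024418260694 ((0.8730385899543762, 0.00865307729691267), 43.631378173828125)
bar 2220 ((1.2178363800048828, 2.8647899627685547), (33.70880889892578, 60.86985397338867), 73.94325256347656)
```

Run:
```python
from h import *
plan([635,-105,228],0.233+np.pi)
```

```text
t 16.65 p [ 587.4 -330.6  221.3] rpy [ 3.141 -0.004  2.555] F [-0.1 -1.1 -1.3] w 13.9 ff 30.0
shift [ 0.427  1.071 -0.032] turn [ 0.002 -0.003 -0.783]
```

Call:
send_rows(
  rows=[
    {"x":0.1,"y":0.15,"z":-0.03,"ax":0,"ay":0,"az":-0.1,"jaw":-1},
    {"x":0.2,"y":0.35,"z":-0.03,"ax":0,"ay":0,"az":-0.2,"jaw":-1},
    {"x":0.3,"y":0.55,"z":-0.03,"ax":0,"ay":0,"az":-0.32,"jaw":-1},
    {"x":0.4,"y":0.75,"z":-0.03,"ax":0,"ay":0,"az":-0.44,"jaw":-1},
    {"x":0.43,"y":0.9,"z":-0.03,"ax":0,"ay":0,"az":-0.56,"jaw":-1},
    {"x":0.43,"y":1,"z":-0.03,"ax":0,"ay":0,"az":-0.68,"jaw":-1},
    {"x":0.43,"y":1,"z":-0.03,"ax":0,"ay":0,"az":-0.76,"jaw":-1},
    {"x":0.43,"y":1,"z":-0.03,"ax":0,"ay":0,"az":-0.783,"jaw":-1},
    {"x":0.43,"y":1,"z":-0.03,"ax":0,"ay":0,"az":-0.783,"jaw":-1},
    {"x":0.43,"y":1,"z":-0.03,"ax":0,"ay":0,"az":-0.783,"jaw":-1},
  ],
)

```text
time: 17.9
tool_pos: [627.0, -117.3, 229.2]
tcp_rot: [3.141, -0.0, -2.91]
contact_force: [0.4, -0.6, -0.4]
grip_width: 13.7
finger_force: 30.0
```

Run:
```python
from h import *
plan([635,-105,228],0.233+np.pi)
P=pose(); I,D=bot.capture("wrist"); X=cloud("wrist",D,P); cv2.imwrite("pics/w5.png",I[:,:,::-1]); np.savez("w5.npz",I=I,D=D,X=X)
c=np.array([528,-130.1])
Q=X.reshape(-1,3); r=np.linalg.norm(Q[:,:2]-c,axis=1)
C=Q[(Q[:,2]>161)&(Q[:,2]<170)&(r<60)].astype(np.float32); print(len(C),np.median(C[:,2]),cv2.minEnclosingCircle(C[:,:2]))
K=Q[(Q[:,2]>143)&(Q[:,2]<157)&(r>62)&(Q[:,1]<-150)&(r<120)].astype(np.float32); print("col",len(K),cv2.minAreaRect(K[:,:2]))
# circle fit to outer edge & notch angles
from scipy.optimize import least_squares
th=np.degrees(np.arctan2(C[:,1]-c[1],C[:,0]-c[0])); rr=np.linalg.norm(C[:,:2]-c,axis=1)
bins=np.arange(-180,180,4); E=[];N=[]
for b in bins:
    k=(th>=b)&(th<b+4)
    if k.sum()>8: 
        s=C[k][:, :2][np.argsort(rr[k])]; E.append(s[-2]); N.append((b+2,round(float(rr[k].min())),round(float(rr[k].max()))))
E=np.array(E); f=least_squares(lambda q:np.hypot(*(E-q[:2]).T)-q[2],[*c,47],loss="soft_l1"); print("outer",f.x)
print(N)
```

```text
t 17.9 p [ 627.  -117.3  229.2] rpy [ 3.141 -0.    -2.91 ] F [ 0.4 -0.6 -0.4] w 13.7 ff 30.0
shift [-0.053  0.051  0.006] turn [ 0.    -0.    -0.002]Traceback (most recent call last):
  File "<stdin>", line 6, in <module>
cv2.error: OpenCV(4.12.0) /io/opencv/modules/imgproc/src/shapedescr.cpp:201: error: (-215:Assertion failed) count >= 0 && (depth == CV_32F || depth == CV_32S) in function 'minEnclosingCircle'
```

View pics/w5.png

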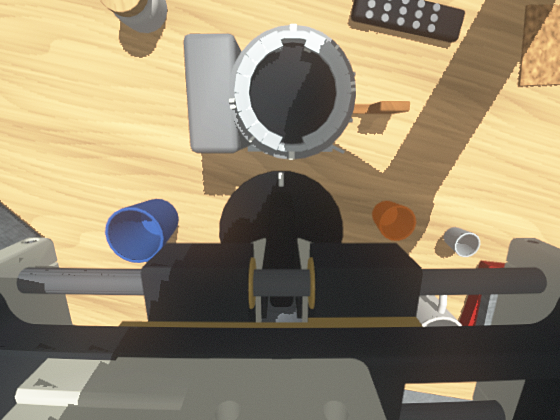

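The wrist view shows the collar at (294,92), with notches at (293,42) and (290,148), and the lid at (281,215) with its bar in line. I'll fix the fit, which failed on a non-contiguous array.

Run:
```python
from h import *
from scipy.optimize import least_squares
z=np.load("w5.npz"); X=z["X"]; c=np.array([528,-130.1])
Q=X.reshape(-1,3).astype(np.float32); r=np.linalg.norm(Q[:,:2]-c,axis=1)
C=np.ascontiguousarray(Q[(Q[:,2]>161)&(Q[:,2]<170)&(r<60)]); print(len(C))
if len(C)==0: print(Q[r<50][:,2].min(),np.percentile(Q[r<50][:,2],[5,50,95]))
C2=np.ascontiguousarray(C[:,:2]);print(np.median(C[:,2]),cv2.minEnclosingCircle(C2))
K=np.ascontiguousarray(Q[(Q[:,2]>143)&(Q[:,2]<157)&(r>62)&(Q[:,1]<-150)&(r<120)][:,:2]); print("col",len(K),cv2.minAreaRect(K))
d=C2-c; rr=np.hypot(*d.T); th=np.degrees(np.arctan2(d[:,1],d[:,0]))
E=[];N=[]
for b in np.arange(-180,180,4):
    k=(th>=b)&(th<b+4)
    if k.sum()>8: E.append(C2[k][np.argsort(rr[k])][-2]); N.append((int(b+2),round(float(np.percentile(rr[k],2)))))
E=np.array(E); print("outer",least_squares(lambda q:np.hypot(*(E-q[:2]).T)-q[2],[*c,47],loss="soft_l1").x)
print(N)
```

```text
4271
165.28506 ((527.185546875, -131.5978546142578), 47.812950134277344)
col 4991 ((544.2356567382812, -200.47091674804688), (98.94401550292969, 45.4456901550293), 13.544235229492188)
outer [ 527.34393884 -131.76426495   46.88457854]
[(-178, 36), (-150, 37), (-146, 37), (-142, 37), (-138, 37), (-134, 37), (-130, 37), (-126, 37), (-122, 37), (-118, 37), (-114, 38), (-110, 37), (-106, 37), (-102, 37), (-98, 37), (-94, 37), (-90, 37), (-86, 37), (-82, 37), (-78, 37), (-74, 37), (-70, 37), (-66, 37), (-62, 37), (-58, 37), (-54, 36), (-50, 37), (-46, 37), (-42, 37), (-38, 36), (-34, 36), (-30, 36), (-26, 36), (-22, 36), (-18, 36), (-14, 36), (-10, 36), (-6, 36), (-2, 36), (26, 35), (30, 35), (34, 35), (38, 35), (42, 35), (46, 35), (50, 34), (54, 34), (58, 34), (62, 34), (66, 34), (70, 34), (74, 33), (78, 33), (82, 34), (86, 34), (90, 34), (94, 34), (98, 34), (102, 34), (106, 34), (110, 34), (114, 34), (118, 34), (122, 35), (126, 35), (130, 35), (134, 35), (138, 35), (142, 35), (146, 35), (150, 35), (154, 35), (158, 35), (162, 35), (166, 35), (170, 35), (174, 35), (178, 36)]
```

Run:
```python
from h import *
plan([528.2,-131.5,228],0.2356+np.pi)
plan([528.2,-131.5,177],0.2356+np.pi)
```

```text
t 17.95 p [ 627.  -117.4  229.3] rpy [ 3.142 -0.    -2.91 ] F [-0.8 -0.2 -1.7] w 13.5 ff 30.0
shift [0.497 0.045 0.006] turn [ 0.    -0.    -0.004]
t 17.95 p [ 627.  -117.4  229.3] rpy [ 3.142 -0.    -2.91 ] F [-0.8 -0.2 -1.7] w 13.5 ff 30.0
shift [0.497 0.045 0.261] turn [ 0.    -0.    -0.004]
```

Call:
send_rows(
  rows=[
    {"x":0.1,"y":0.01,"z":0,"ax":0,"ay":0,"az":0,"jaw":-1},
    {"x":0.25,"y":0.025,"z":0,"ax":0,"ay":0,"az":0,"jaw":-1},
    {"x":0.4,"y":0.04,"z":0,"ax":0,"ay":0,"az":-0.004,"jaw":-1},
    {"x":0.48,"y":0.045,"z":0,"ax":0,"ay":0,"az":-0.004,"jaw":-1},
    {"x":0.497,"y":0.045,"z":0.03,"ax":0,"ay":0,"az":-0.004,"jaw":-1},
    {"x":0.497,"y":0.045,"z":0.08,"ax":0,"ay":0,"az":-0.004,"jaw":-1},
    {"x":0.497,"y":0.045,"z":0.13,"ax":0,"ay":0,"az":-0.004,"jaw":-1},
    {"x":0.497,"y":0.045,"z":0.17,"ax":0,"ay":0,"az":-0.004,"jaw":-1},
    {"x":0.497,"y":0.045,"z":0.17,"ax":0,"ay":0,"az":-0.004,"jaw":-1},
    {"x":0.497,"y":0.045,"z":0.17,"ax":0,"ay":0,"az":-0.004,"jaw":-1},
  ],
)

```text
time: 19.2
tool_pos: [528.7, -131.3, 195.5]
tcp_rot: [-3.141, 0.0, -2.904]
contact_force: [0.2, -0.3, -2.4]
grip_width: 13.4
finger_force: 30.0
```

Run:
```python
from h import *
plan([528.2,-131.5,177],0.2356+np.pi)
```

```text
t 19.2 p [ 528.7 -131.3  195.5] rpy [-3.141  0.    -2.904] F [ 0.2 -0.3 -2.4] w 13.4 ff 30.0
shift [ 0.003 -0.001  0.093] turn [-0.     0.     0.002]
```

Call:
send_rows(
  rows=[
    {"x":0.003,"y":0,"z":0.01,"ax":0,"ay":0,"az":0,"jaw":-1},
    {"x":0.003,"y":0,"z":0.02,"ax":0,"ay":0,"az":0,"jaw":-1},
    {"x":0.003,"y":0,"z":0.03,"ax":0,"ay":0,"az":0,"jaw":-1},
    {"x":0.003,"y":0,"z":0.035,"ax":0,"ay":0,"az":0,"jaw":-1},
    {"x":0.003,"y":0,"z":0.04,"ax":0,"ay":0,"az":0,"jaw":-1},
    {"x":0.003,"y":0,"z":0.045,"ax":0,"ay":0,"az":0,"jaw":-1},
    {"x":0.003,"y":0,"z":0.05,"ax":0,"ay":0,"az":0,"jaw":-1},
    {"x":0.003,"y":0,"z":0.055,"ax":0,"ay":0,"az":0,"jaw":-1},
    {"x":0.003,"y":0,"z":0.06,"ax":0,"ay":0,"az":0,"jaw":-1},
    {"x":0.003,"y":0,"z":0.06,"ax":0,"ay":0,"az":0,"jaw":-1},
  ],
)

```text
time: 20.45
tool_pos: [527.8, -131.4, 183.3]
tcp_rot: [3.142, -0.0, -2.904]
contact_force: [-0.1, 0.5, -1.1]
grip_width: 13.7
finger_force: 30.0
```

Free so far. Continuing to the seat.

Call:
send_rows(
  rows=[
    {"x":0,"y":0,"z":0.006,"ax":0,"ay":0,"az":0,"jaw":-1},
    {"x":0,"y":0,"z":0.012,"ax":0,"ay":0,"az":0,"jaw":-1},
    {"x":0,"y":0,"z":0.018,"ax":0,"ay":0,"az":0,"jaw":-1},
    {"x":0,"y":0,"z":0.024,"ax":0,"ay":0,"az":0,"jaw":-1},
    {"x":0,"y":0,"z":0.028,"ax":0,"ay":0,"az":0,"jaw":-1},
    {"x":0,"y":0,"z":0.032,"ax":0,"ay":0,"az":0,"jaw":-1},
    {"x":0,"y":0,"z":0.036,"ax":0,"ay":0,"az":0,"jaw":-1},
    {"x":0,"y":0,"z":0.04,"ax":0,"ay":0,"az":0,"jaw":-1},
    {"x":0,"y":0,"z":0.04,"ax":0,"ay":0,"az":0,"jaw":-1},
    {"x":0,"y":0,"z":0.04,"ax":0,"ay":0,"az":0,"jaw":-1},
  ],
)

```text
time: 21.7
tool_pos: [528.0, -131.7, 176.8]
tcp_rot: [-3.14, 0.001, -2.905]
contact_force: [-3.2, 0.3, 8.1]
grip_width: 13.7
finger_force: 30.0
```

Run:
```python
from h import *
o=bot.get_obs(); print(o["moment"],o["contact_force"])
P=pose(); I,D=bot.capture("wrist"); X=cloud("wrist",D,P); Q=X.reshape(-1,3).astype(np.float32)
r=np.linalg.norm(Q[:,:2]-[527.3,-131.7],axis=1)
F=np.ascontiguousarray(Q[(r<50)&(Q[:,2]>168)&(Q[:,2]<176)]); print(len(F),np.median(F[:,2])); print(cv2.minEnclosingCircle(np.ascontiguousarray(F[:,:2])))
A=np.c_[F[:,:2]-[527,-131],np.ones(len(F))]; print("tilt",np.linalg.lstsq(A,F[:,2],rcond=None)[0])
K=Q[(Q[:,2]>143)&(Q[:,2]<157)&(r>65)&(Q[:,1]<-150)&(r<120)]; print("col z",len(K),np.median(K[:,2]) if len(K) else 0)
I,D=bot.capture("scene"); cv2.imwrite("pics/s6.png",cv2.resize(I[150:260,130:280,::-1],None,fx=5,fy=5,interpolation=cv2.INTER_CUBIC))
```

```text
[0.19108013 0.40778089 0.02745128] [-3.21185845  0.26857145  8.07015469]
6015 171.37598
((526.75732421875, -132.05995178222656), 43.82869338989258)
tilt [-5.29515808e-04  1.57535673e-03  1.71362418e+02]
col z 3450 150.05511
```

View pics/s6.png

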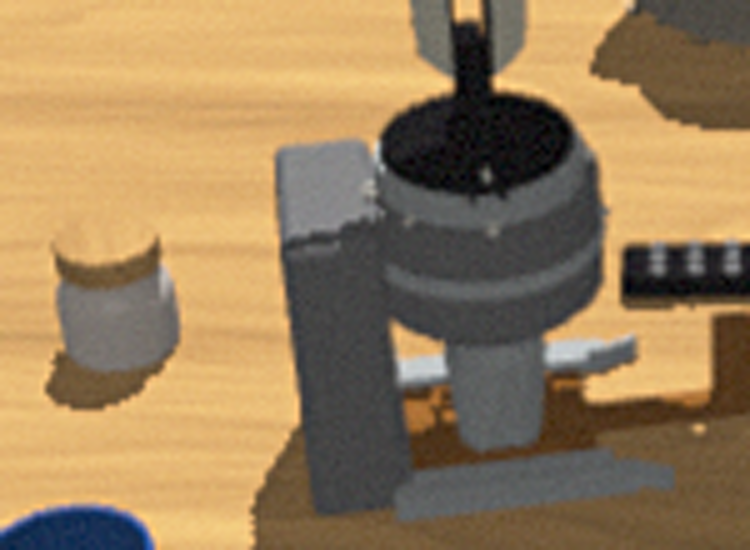

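The scene crop shows the lid flat on the collar and the lower cylinder at (500,380) under the head. Flange top is 171.4 and the centre is within 1 mm, so the lid is fully down. Now I'll twist clockwise (+az).

Call:
send_rows(
  rows=[
    {"x":0,"y":0,"z":0,"ax":0,"ay":0,"az":0.04,"jaw":-1},
    {"x":0,"y":0,"z":0,"ax":0,"ay":0,"az":0.1,"jaw":-1},
    {"x":0,"y":0,"z":0,"ax":0,"ay":0,"az":0.16,"jaw":-1},
    {"x":0,"y":0,"z":0,"ax":0,"ay":0,"az":0.22,"jaw":-1},
    {"x":0,"y":0,"z":0,"ax":0,"ay":0,"az":0.28,"jaw":-1},
    {"x":0,"y":0,"z":0,"ax":0,"ay":0,"az":0.34,"jaw":-1},
    {"x":0,"y":0,"z":0,"ax":0,"ay":0,"az":0.4,"jaw":-1},
    {"x":0,"y":0,"z":0,"ax":0,"ay":0,"az":0.45,"jaw":-1},
    {"x":0,"y":0,"z":0,"ax":0,"ay":0,"az":0.48,"jaw":-1},
    {"x":0,"y":0,"z":0,"ax":0,"ay":0,"az":0.5,"jaw":-1},
  ],
)

```text
time: 23.05
tool_pos: [528.6, -132.0, 176.8]
tcp_rot: [-3.141, 0.003, 2.855]
contact_force: [-1.4, -1.1, 5.8]
grip_width: 13.5
finger_force: 30.1
```

Call:
send_rows(
  rows=[
    {"x":0,"y":0,"z":0,"ax":0,"ay":0,"az":0.04,"jaw":-1},
    {"x":0,"y":0,"z":0,"ax":0,"ay":0,"az":0.08,"jaw":-1},
    {"x":0,"y":0,"z":0,"ax":0,"ay":0,"az":0.12,"jaw":-1},
    {"x":0,"y":0,"z":0,"ax":0,"ay":0,"az":0.15,"jaw":-1},
    {"x":0,"y":0,"z":0,"ax":0,"ay":0,"az":0.18,"jaw":-1},
    {"x":0,"y":0,"z":0,"ax":0,"ay":0,"az":0.2,"jaw":-1},
    {"x":0,"y":0,"z":0,"ax":0,"ay":0,"az":0.215,"jaw":-1},
    {"x":0,"y":0,"z":0,"ax":0,"ay":0,"az":0.215,"jaw":-1},
    {"x":0,"y":0,"z":0,"ax":0,"ay":0,"az":0.215,"jaw":-1},
    {"x":0,"y":0,"z":0,"ax":0,"ay":0,"az":0.215,"jaw":-1},
  ],
)

```text
time: 24.3
tool_pos: [528.4, -132.2, 176.8]
tcp_rot: [-3.141, 0.003, 2.63]
contact_force: [-1.8, -2.4, 6.4]
grip_width: 13.9
finger_force: 30.1
```

Run:
```python
from h import *
plan([528.2,-131.5,177],0.2356+np.pi-0.75)
o=bot.get_obs(); print(o["moment"])
P=pose(); I,D=bot.capture("wrist"); X=cloud("wrist",D,P); Q=X.reshape(-1,3).astype(np.float32)
r=np.linalg.norm(Q[:,:2]-[527.3,-131.7],axis=1)
F=np.ascontiguousarray(Q[(r<50)&(Q[:,2]>168)&(Q[:,2]<176)]); print(len(F),np.median(F[:,2]),cv2.minEnclosingCircle(np.ascontiguousarray(F[:,:2])))
cv2.imwrite("pics/w7.png",cv2.resize(I[60:330,150:430,::-1],None,fx=2.2,fy=2.2,interpolation=cv2.INTER_CUBIC))
```

```text
t 24.3 p [ 528.4 -132.2  176.8] rpy [-3.141e+00  3.000e-03  2.630e+00] F [-1.8 -2.4  6.4] w 13.9 ff 30.1
shift [ 0.003  0.003 -0.001] turn [-0.001  0.003  0.003]
[-0.17380955  0.09722352  0.20882862]
6050 171.3349 ((528.241455078125, -131.69761657714844), 43.86347579956055)
```

View pics/w7.png

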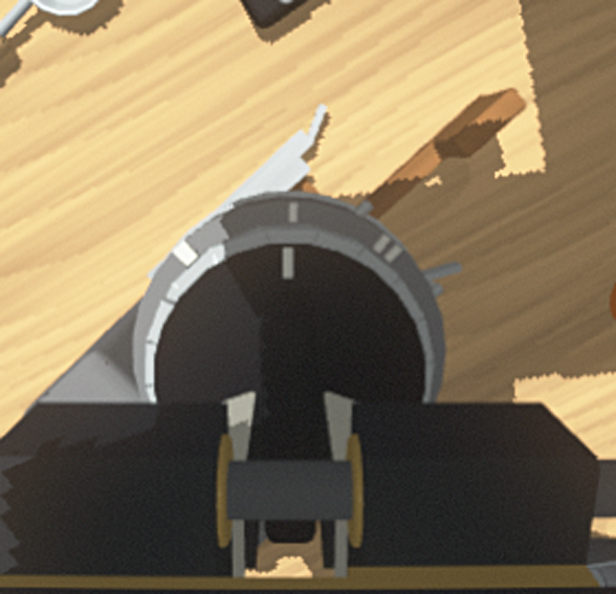

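The lid's mark at (288,262) lies in line with the single thin mark at (293,212). The double lock mark is at (385,247). A last check of the fin and the stillness, then I hand in.

Run:
```python
from h import *
P=pose(); I,D=bot.capture("wrist"); Q=cloud("wrist",D,P).reshape(-1,3)
a=np.radians(13.45); x=np.array([np.sin(a),-np.cos(a)]); y=np.array([-x[1],x[0]]); q=Q[:,:2]-[527.4,-131.6]; u,v=q@x,q@y
k=(abs(u+125)<40)&(abs(v)<20)&(Q[:,2]>50)&(Q[:,2]<60); r=cv2.minAreaRect(np.c_[u,v][k].astype(np.float32)); print(k.sum(),r)
o=bot.get_obs(); print(o["tcp_rot"],abs(o["dq"]).max(),o["finger_force"])
if abs(r[0][0]+125)<4 and abs(r[0][1])<4: print(bot.close_job())
```

```text
459 ((-125.17169189453125, 0.9496498107910156), (12.358063697814941, 36.47737503051758), 89.23802185058594)
[-3.14090249e+00  3.06034029e-03  2.63016187e+00] 0.0012570261493621208 30.077917277812958
the job is handed in; nothing more can be done
None
```

I handed the job in at 24.4 s, and no verdict came back. My last checks put the tray home against the stop, the lid fully down and held at the half-way mark with a 30 N grip. The cup was last clearly seen upright before I fetched the lid.

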